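# Take the safety cap off the pickling-paste tub

### The arm

A 7-joint arm with a two-finger parallel gripper is mounted at the origin on the work surface. World frame = base frame: x ahead of the robot, y to its left, z up, the work surface at z = 0. Lengths are in m, angles in rad, forces in N, time in s.
With the tool pointing down it reaches from about 0.425 to 0.925 m from the base axis. Payload 6.8 kg.
Tool frame: the origin (TCP) lies between the finger pads; the fingertips stand 14 mm ahead of it and the grasp point (between the pads) lies 5 mm behind it; z points along the fingers, y is the direction in which the jaws open and shut (so a half turn about z gives the same grasp; the last joint's range is limited). The gripper opens to 85 mm and grips with 20 to 120 N. Pads are 22 mm wide; open, the fingers measure 114 mm over their backs; the gripper's body (76 mm by 85 mm) begins 54 mm behind the grasp point. The pads swing forward as they close: fully open they stand 13 mm farther back than shut.
Start: joints at [-1.273, 0.477, 0.022, 1.555, -0.011, 1.109, -0.083], TCP at [0.266, 0.62, 0.245] pointing down, gripper open.
Joint ranges: [-2.96, 2.96], [-0.34, 2.1], [-1.41, 1.46], [0.24, 2.44], [-1.37, 4.51], [0.17, 1.92], [-2.96, 2.96]. Speed limits (rad/s): [2.39, 2.39, 3.14, 3.14, 3.14, 3.14, 3.14].

### API

Orientations are given as a unit quaternion [w, x, y, z].
In Python, from station import bot gives the robot as it stands.
- The arm moves only by the shell command python3 -m crank 'ROWS' [FORCE]. ROWS is JSON, a list of rows, each a list of 3 entries, a list of its own where there are three numbers: the shift along the tool's x, y, z in m, then the turn, a rotation vector about the tool's x, y, z in degrees, then the finger opening in m, from 0 to 0.0854. A call has 1 to 10 rows; each row shifts and turns the commanded pose from where the row before left it, along the tool's axes as they then stand; what a row does not reach is not made up. A row lasts 1/8 s, in which the tool goes at most 62.5 mm and 10.7 degrees, less where a joint would pass 70% of its speed; a pose out of reach is approached as far as the arm can. A call is refused whole if a number of a shift passes 0.0625 or a number of a turn 10.7, either way. A call with a gripper value outside its range is refused whole. The fingers move at their own pace and stop on an object; FORCE is the grip in N (left out, the last holds). Time passes only in rows, so rows that do not move let the fingers close. It gives the time, the measured TCP pose, the force and the opening at its end, in the units of the state.
- bot.get_obs(): the state, without advancing time (a new reading comes with each control period).
- bot.read_camera(name): name is "scene" or "top" or "wrist"; returns (picture, depth): 400x640x3 uint8, red, green, blue; 400x640 float32, m along the optical axis (not along the pixel's ray), 0 where there is no reading.
- bot.calibration(name): a dict with "fx", "fy", "cx", "cy" (pixels), "extrinsics" (4x4, takes a point from camera to world coordinates). Camera axes: x right, y down, z forward; pixel columns grow to the right and rows downward; lengths in m; the calibration is good to about 2 mm. A picture is of the moment at which its call begins: read the wrist's pose just before it. calibration takes no time and is no camera call; for the wrist camera it gives the pose at the moment of the call.
- bot.hand_in(): hands the job in, once; it reports no verdict.
The state is a dict: "t": time; "q": joint angles; "joint_vel": joint speeds; "joint_torque": joint torques, N m; "eef_pos": TCP position; "tool_rot": TCP orientation; "contact_force": force on the tool from outside, world axes, zero at the start; "torque": the same for the moment, N m; "gripper_width": opening from 0.0 (shut) to 1.0 (fully open).
Only numpy, scipy, OpenCV 4.12 (cv2) and the standard library are available. Lean on these libraries where they do the work, as an engineer would, in place of code of your own. Each camera call takes 0.05 s, during which the arm holds its last target.

### The job

Open the tub of pickling paste that is clamped on the welding bench: squeeze both side tabs of its safety cap inward and, keeping them squeezed, turn the cap anticlockwise (seen from above) until you feel it come up against its stop, then lift it straight off the neck. Stand the cap the right way up in the drip tray, setting it down rather than dropping it, and let go. Squeeze, turn and pull only as hard as it takes, so that neither the tabs nor the neck are strained, do not knock the tub, and leave the other things on the bench where they are.

Things in the scene. Friction and masses are not known exactly. Their poses are not given: they have to be found in the camera images.
- cap_center (a point): Centre (half-way up) of the grey safety cap, an upside-down cup 51 mm in diameter, 42 mm tall, 80 g, seated on the neck of the tub. z points up along the neck. Two flat side tabs stand 6 mm proud of its round skirt, one at +x, one at -x of this frame: 63 mm over both, 53 mm when squeezed home.
- tab_a_face (a point): Middle of the outer face of the cap's tab at +x (frame as the cap's). Each tab is 16 mm wide and 37 mm tall, from 0.5 mm above the cap's lower edge, and slides 5 mm straight in against a spring: 5 N at first, 12 N at the end. Both must be more than 4 mm in to pass the locking posts. A tab cracks at more than 50 N of squeeze.
- tab_b_face (a point): The same for the tab at -x. The cap has about 1 mm of sideways play on the neck: if the fingers are not centred on it, one tab bottoms while the other is not home, and the cap leans on the neck; the side force shows it.
- neck_top (a point): Centre of the sealed mouth, 120 mm above the bench; z along the neck. Quarter-turn bayonet with a springy sealing wad: about 0.1 N m of drag while turning. How far the cap was done up differs: it comes free after 0.6 to 1.35 rad anticlockwise, and 0.1 rad on is a hard end stop. It lifts off only between the two (3 N), neither of them marked; twist rises steeply at the stop.
- tub: White tub, 90 mm in diameter, in a steel band on a foot plate (130 by 110 mm), bolted down: fixed. Origin under the foot plate, z up. Flat shoulder at 84 mm; cap seated 87 to 129 mm. Two locking posts, 8 mm high, 28 to 33 mm from the axis, stand on the shoulder: turn with fingertips above them. Its x and y do not show where the cap comes free. Over 0.5 N m of twist or 60 N of pull strains the neck.
- tray: Flat aluminium drip tray, 200 (x) by 150 (y) mm, lip 12 mm high and 2 mm thick, floor 2 mm thick; fixed on the bench. Origin at the centre of its underside, z up.
- hammer: Hammer lying on the bench, a bystander; origin under its middle.
- brush: Brush lying on the bench, a bystander; origin under its middle.
- offcut: Offcut of 40 mm square steel tube, 100 mm long, a bystander; origin under its centre.
- tin: Closed tin, 64 mm in diameter, 50 mm tall, a bystander; origin under its centre.
Mind the look-alikes: they are no part of the job. Leave any black or purple look-alike of the part that bears cap_center alone.

How it is judged:
On the way, in this order (a step that is already met when the one before it is completed fails the run):
1. the cap, still down on the neck, is turned past its locking posts (angle between the x axis of cap_center and the x axis of tub, either way round above 0.85 rad and z of cap_center in the frame of tub below 0.112 m and horizontal distance between cap_center and tub below 0.004 m).
2. the cap is lifted clear of the neck (z of cap_center in the frame of tub above 0.146 m).
At the end, for the whole second after the job is handed in: The cap is off the tub and stands the right way up (within 0.1 rad) and at rest on the floor of the drip tray, wholly inside its lip, let go (x of cap_center in the frame of tray between -0.07 and 0.07 m and y of cap_center in the frame of tray between -0.045 and 0.045 m and z of cap_center in the frame of tray below 0.027 m and angle between cap_center's own z axis and vertical below 0.1 rad and linear speed of cap below 0.02 m/s and contact force between cap and tub below 0.1 N); the robot touches nothing.
It fails at once if a tab is squeezed with more than 50 N and cracks (contact force between the fingers and tab_a above 50 N or contact force between the fingers and tab_b above 50 N).
It fails at once if the cap is forced against its neck, lugs or stop with more than 80 N in all (contact force between cap and tub above 80 N).
It fails at once if the robot bumps the tub with more than 15 N (contact force between any of the fingers, the arm and tub above 15 N).
It fails at once if the cap is dropped or thrown (contact force between the fingers and cap below 0.05 N and linear speed of cap above 0.4 m/s).
It fails at once if a bystander is moved by more than 20 mm (distance of any of hammer, brush, offcut, tin from where it was at the start of the episode above 0.02 m).
It also fails if it takes over 67 s, if anything falls off the work surface, if the arm or the gripper's body presses on something with over 40 N, if the wrist force passes 120 N, or if a joint passes its speed limit or range.

## Working session

There is one attempt and no reset: what is moved stays moved. The work goes in short steps, Python scripts to look and compute and a shell command to move; the robot and the scene stay as the last step left them, time stands still between calls to the robot, and variables do not carry over. Pictures are saved under pics/ and viewed, and the job is handed in when it is done.

```bash
ls; mkdir -p pics
python3 - <<'E'
from station import bot
import cv2,numpy as np
print(bot.get_obs())
for n in ("scene","top","wrist"):
    p,d=bot.read_camera(n); c=bot.calibration(n)
    cv2.imwrite(f"pics/{n}0.png",p[:,:,::-1]); np.save(f"pics/{n}0.npy",d)
    print(n,{k:(np.round(v,4).tolist()) for k,v in c.items()}, d.min(),d.max())
E
```

```text
pics
{'t': 0.0, 'q': array([-1.27312423,  0.47780773,  0.02234595,  1.55646268, -0.01151527,
        1.10927884, -0.08309026]), 'joint_vel': array([-0.00072034,  0.00073533,  0.00092483, -0.00021263,  0.00109715,
       -0.00191338,  0.00175231]), 'joint_torque': array([-1.36814703e-05, -5.96448290e+01,  1.60756577e+00, -2.81196839e+01,
        1.23274143e-02,  9.52168659e-03,  7.80283624e-07]), 'eef_pos': array([0.26622941, 0.61966247, 0.24431595]), 'tool_rot': array([-1.22313774e-04,  2.01487679e-01,  9.79490622e-01, -9.06008025e-04]), 'contact_force': array([-0.22946304, -0.24235123, -0.34919348]), 'torque': array([-0.03374018,  0.06166515,  0.02445392]), 'gripper_width': 1.0013873748594673}
scene {'fx': 452.3274, 'fy': 452.3274, 'cx': 323.1668, 'cy': 204.6656, 'extrinsics': [[-0.7298, 0.5121, -0.4529, 1.1631], [0.6835, 0.5565, -0.4723, 0.6431], [0.0102, -0.6543, -0.7562, 1.1419], [0.0, 0.0, 0.0, 1.0]]} 0.0 3.9774685
top {'fx': 421.6459, 'fy': 421.6459, 'cx': 314.9266, 'cy': 190.0389, 'extrinsics': [[-0.0238, -0.9984, 0.0513, 0.4992], [-0.9994, 0.0226, -0.0244, 0.0199], [0.0232, -0.0519, -0.9984, 1.4383], [0.0, 0.0, 0.0, 1.0]]} 0.0 2.301756
wrist {'fx': 319.5777, 'fy': 319.5777, 'cx': 315.9359, 'cy': 203.8134, 'extrinsics': [[0.3944, 0.8863, 0.2427, 0.2043], [0.9189, -0.3797, -0.1066, 0.6468], [-0.0023, 0.265, -0.9642, 0.3735], [0.0, 0.0, 0.0, 1.0]]} 0.0 1.3549157
```

View pics/scene0.png

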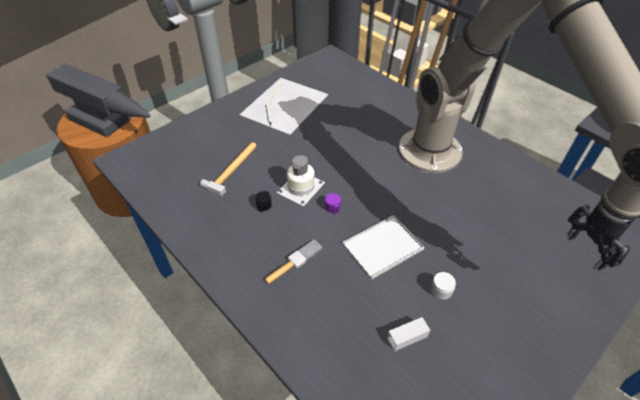

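View pics/top0.png

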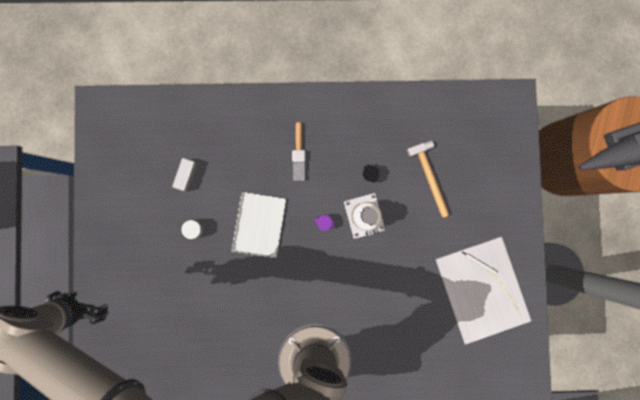

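View pics/wrist0.png

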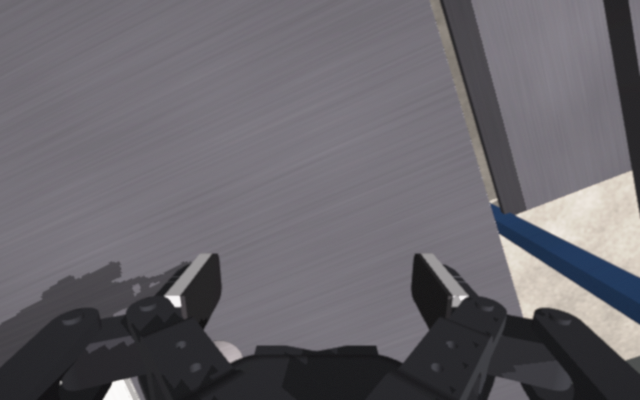

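The grey cap sits on the tub, at scene px (300,163) and top px (369,216). The look-alikes are the black cap at scene (264,201), top (371,173) and the purple cap at scene (333,203), top (324,222). The tray is at top (259,224). I choose the grey cap on the tub, since it is the one seated on a neck, and will check it in a close crop.

```bash
cat > h.py <<'E'
import numpy as np,cv2
from station import bot
def ray(n,u,v,z,c=None):
    c=c or bot.calibration(n);E=np.array(c['extrinsics'])
    d=E[:3,:3]@np.array([(u-c['cx'])/c['fx'],(v-c['cy'])/c['fy'],1.]);o=E[:3,3]
    return o+d*(z-o[2])/d[2]
def pts(n,d,c=None):
    c=c or bot.calibration(n);E=np.array(c['extrinsics'])
    v,u=np.mgrid[:d.shape[0],:d.shape[1]]
    P=np.stack([(u-c['cx'])/c['fx']*d,(v-c['cy'])/c['fy']*d,d],-1)
    return P@E[:3,:3].T+E[:3,3]
E
python3 - <<'E'
from h import *
t=cv2.imread('pics/top0.png');s=cv2.imread('pics/scene0.png')
a=cv2.resize(t[150:270,220:420],None,fx=4,fy=4,interpolation=2)[:, :800]
cv2.imwrite('pics/ct.png',a)
cv2.imwrite('pics/cs.png',cv2.resize(s[130:230,230:360],None,fx=6,fy=6,interpolation=2))
P=pts('top',np.load('pics/top0.npy'))
for u,v in [(369,216),(352,228),(259,224),(324,222),(371,173)]: print(u,v,P[v,u].round(4))
print(ray('top',369,216,.129))
for k,(u,v) in dict(tl=(243,193),tr=(286,197),br=(277,256),bl=(232,251)).items(): print(k,ray('top',u,v,.012).round(4))
E
```

```text
369 216 [ 0.4819 -0.1781  0.1305]
352 228 [ 0.4409 -0.1382  0.0028]
259 224 [0.4622 0.1769 0.0026]
324 222 [ 0.4646 -0.0416  0.0436]
371 173 [ 0.6238 -0.2028  0.0406]
[ 0.48192093 -0.17831087  0.129     ]
tl [0.568 0.228 0.012]
tr [0.5512 0.0834 0.012 ]
br [0.354  0.1175 0.012 ]
bl [0.3745 0.2675 0.012 ]
```

View pics/ct.png

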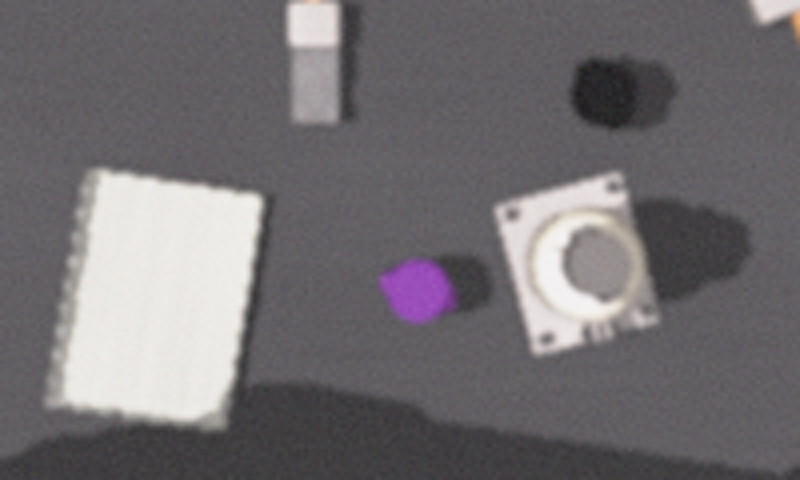

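View pics/cs.png

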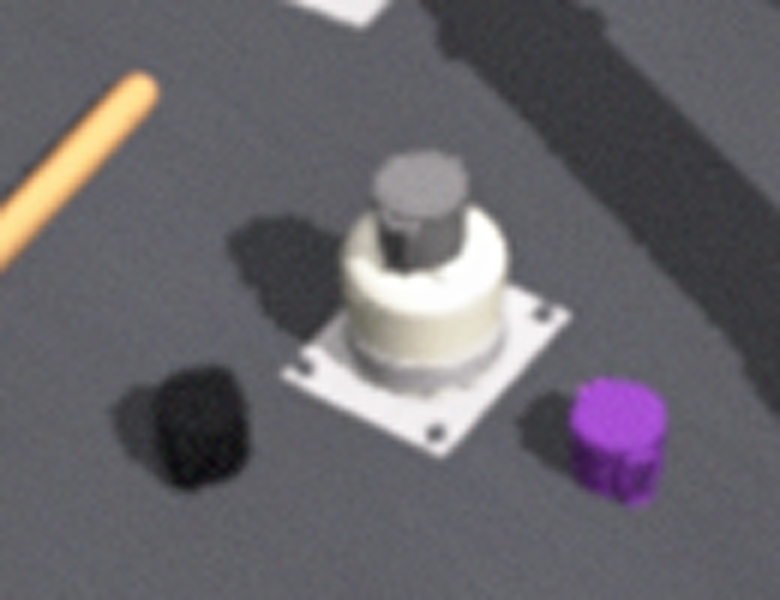

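Run:
```python
from h import *
t=cv2.imread('pics/top0.png');s=cv2.imread('pics/scene0.png')
a=cv2.resize(t[190:242,340:390],None,fx=8,fy=8,interpolation=2)
b=cv2.resize(s[145:197,275:325],None,fx=8,fy=8,interpolation=2)
cv2.imwrite('pics/ct2.png',np.hstack([a,b]))
```

```text
(no output)
```

View pics/ct2.png

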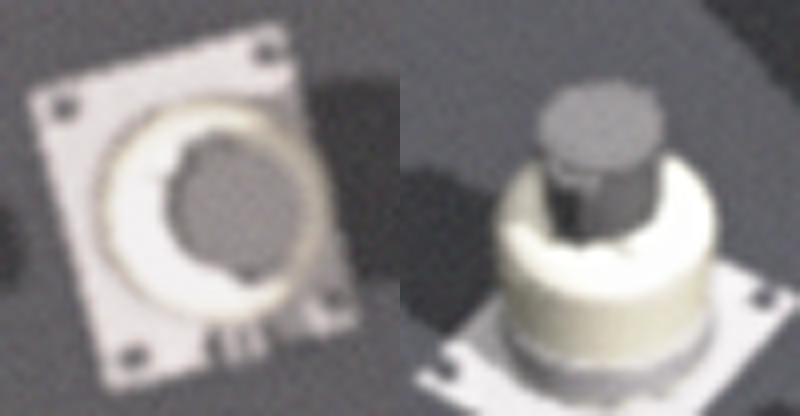

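The top crop shows the grey cap with its tab bumps at upper left (210,140) and lower right (255,275) of the crop. That puts the tab axis at a bearing of about 17°. The choice is confirmed, so I move the arm above it.

```bash
python3 -m crank '[[[-0.049,-0.033,-0.007],[0,0,0],0.0854],[[-0.049,-0.033,-0.007],[0,0,0],0.0854],[[-0.049,-0.033,-0.007],[0,0,0],0.0854],[[-0.049,-0.033,-0.007],[0,0,0],0.0854],[[-0.049,-0.033,-0.007],[0,0,0],0.0854],[[-0.049,-0.033,-0.007],[0,0,0],0.0854],[[-0.049,-0.033,-0.007],[0,0,0],0.0854],[[-0.049,-0.033,-0.007],[0,0,0],0.0854]]'
python3 -m crank '[[[-0.0153,-0.0476,0],[0,0,0],0.0854],[[-0.0153,-0.0476,0],[0,0,0],0.0854],[[-0.0153,-0.0476,0],[0,0,0],0.0854],[[-0.0153,-0.0476,0],[0,0,0],0.0854],[[-0.0153,-0.0476,0],[0,0,0],0.0854],[[-0.0153,-0.0476,0],[0,0,0],0.0854],[[-0.0153,-0.0476,0],[0,0,0],0.0854],[[-0.0153,-0.0476,0],[0,0,0],0.0854]]'
python3 -m crank '[[[0,0,0],[0,0,10],0.0854],[[0,0,0],[0,0,10],0.0854],[[0,0,0],[0,0,10],0.0854],[[0,0,0],[0,0,10],0.0854],[[0,0,0],[0,0,10],0.0854],[[0,0,0],[0,0,0],0.0854]]'
python3 - <<'E'
from h import *
c=bot.calibration('wrist');p,d=bot.read_camera('wrist')
cv2.imwrite('pics/w1.png',p[:,:,::-1]);np.save('pics/w1.npy',d)
o=bot.get_obs();print(o['q'].round(3),o['eef_pos'],o['tool_rot'])
import pickle;pickle.dump(c,open('pics/w1.pkl','wb'))
E
```

```text
t: 1.15
eef_pos: [0.523, 0.2211, 0.3015]
tool_rot: [-0.0, 0.201, 0.979, 0.0]
contact_force: [1.1, 0.4, -0.0]
gripper_width: 0.996
t: 2.15
eef_pos: [0.484, -0.1768, 0.3013]
tool_rot: [0.0, 0.201, 0.98, 0.0]
contact_force: [0.2, -0.9, -0.4]
gripper_width: 0.998
t: 2.9
eef_pos: [0.4844, -0.1752, 0.3011]
tool_rot: [-0.0, 0.596, 0.803, -0.0]
contact_force: [0.3, 1.2, -0.6]
gripper_width: 1.0
[-0.281  0.166  0.581  1.895 -0.101  1.11   0.634] [ 0.48437689 -0.17516143  0.30114219] [-1.78636233e-04  5.95093045e-01  8.03656788e-01 -5.90829591e-05]
```

View pics/w1.png

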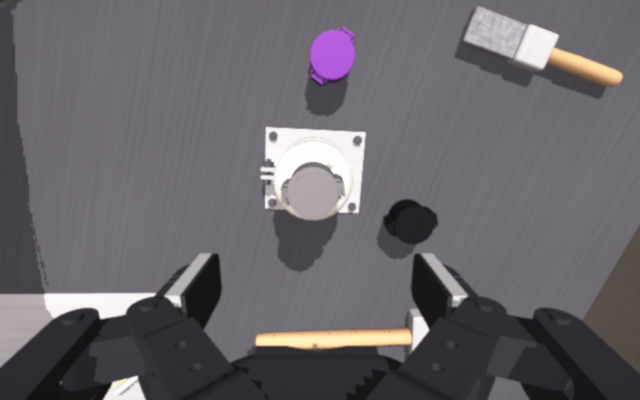

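Run:
```python
from h import *
p=cv2.imread('pics/w1.png')
cv2.imwrite('pics/w1c.png',cv2.resize(p[120:225,255:375],None,fx=6,fy=5.7,interpolation=2))
```

```text
(no output)
```

View pics/w1c.png

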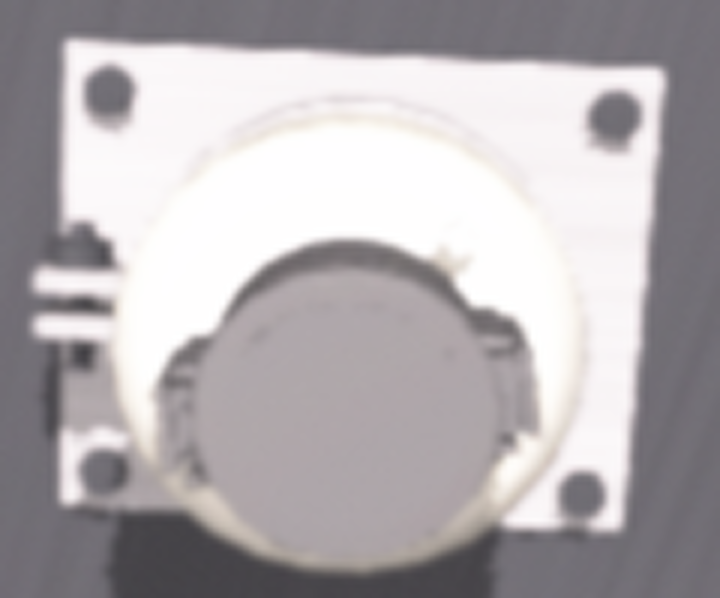

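```bash
python3 -m crank '[[[0,0,0.05],[0,0,0],0.0854],[[0,0,0.05],[0,0,0],0.0854],[[0,0,0],[0,0,0],0.0854],[[0,0,0],[0,0,0],0.0854]]'
python3 - <<'E'
from h import *
import pickle
o=bot.get_obs();c=bot.calibration('wrist');p,d=bot.read_camera('wrist')
cv2.imwrite('pics/w2.png',p[:,:,::-1]);np.save('pics/w2.npy',d);pickle.dump(c,open('pics/w2.pkl','wb'))
print(o['eef_pos'],o['tool_rot'])
print(ray('wrist',312.8,193.7,.129,pickle.load(open('pics/w1.pkl','rb'))))
q=p[:,:,::-1]
cv2.imwrite('pics/w2c.png',cv2.resize(q[100:290,220:410],None,fx=3.1,fy=3.1,interpolation=2))
E
```

```text
t: 3.45
eef_pos: [0.4854, -0.1758, 0.2028]
tool_rot: [0.001, 0.596, 0.803, 0.0]
contact_force: [-0.1, 0.2, 0.0]
gripper_width: 1.004
[ 0.48541956 -0.17581572  0.20281832] [7.89153021e-04 5.96176730e-01 8.02852784e-01 3.03213605e-04]
[ 0.48237825 -0.18124327  0.129     ]
```

View pics/w2c.png

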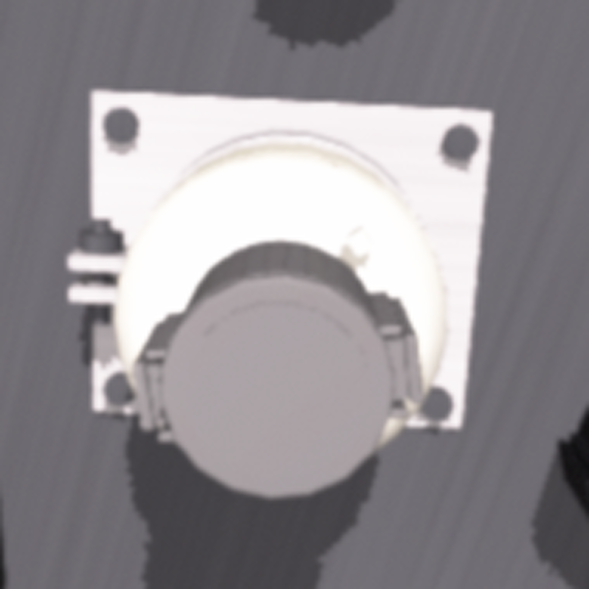

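Run:
```python
from h import *
p=cv2.imread('pics/w2.png')
a=cv2.resize(p[190:250,255:305],None,fx=8,fy=8,interpolation=2)
b=cv2.resize(p[190:250,325:375],None,fx=8,fy=8,interpolation=2)
cv2.imwrite('pics/w2t.png',np.hstack([a,b]))
```

```text
(no output)
```

View pics/w2t.png

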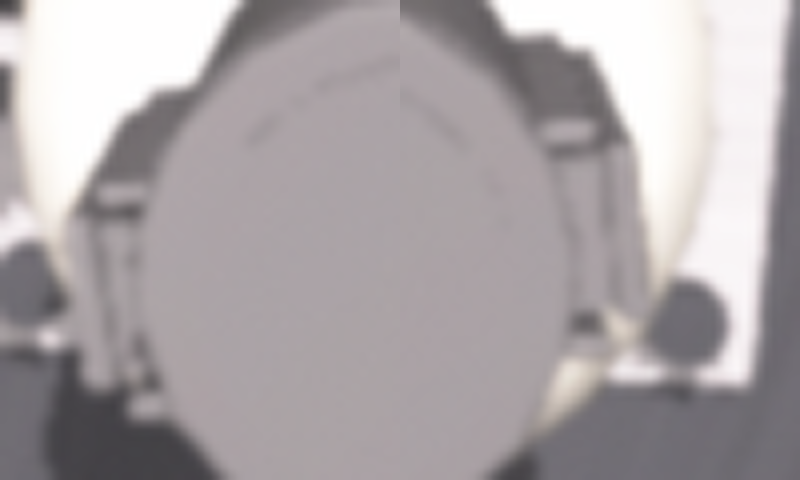

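Run:
```python
from h import *
import pickle
c=pickle.load(open('pics/w2.pkl','rb'))
p=cv2.imread('pics/w2.png').astype(int)
P=[ray('wrist',u,v,.1245,c)[:2] for u,v in [(264.4,216.9),(266.3,238.1),(352.5,207.5),(355,231.3)]]
for x in P: print(x.round(4))
L=(P[0]+P[1])/2;R=(P[2]+P[3])/2
print('mid',(L+R)/2,'w',np.linalg.norm(L-R),'axis',np.degrees(np.arctan2(*(L-R)[::-1])))
for a,b in((0,1),(2,3)): v=P[b]-P[a];print('edge',np.linalg.norm(v),np.degrees(np.arctan2(v[1],v[0])))
# disc by depth
d=np.load('pics/w2.npy');Q=pts('wrist',d,c)
m=(abs(Q[:,:,2]-.129)<.005)&(np.hypot(Q[:,:,0]-.483,Q[:,:,1]+.18)<.05)
print(m.sum(),Q[m][:,2].mean())
cn=max(cv2.findContours(m.astype(np.uint8),0,1)[0],key=cv2.contourArea)[:,0]
X=np.array([ray('wrist',u,v,.129,c)[:2] for u,v in cn])
print(cv2.minEnclosingCircle(X.astype(np.float32)*1000), Q[m][:,:2].mean(0))
T=bot.get_obs();w,x,y,z=T['tool_rot']
from scipy.spatial.transform import Rotation as Ro
R_=Ro.from_quat([x,y,z,w]).as_matrix();print(R_.round(4))
# plate corners
for u,v in [(92,90),(492,110),(462,430),(93,412)]: print(ray('wrist',220+u/3.1,100+v/3.1,.004,c).round(4))
```

```text
[ 0.4512 -0.185 ]
[ 0.4563 -0.1996]
[ 0.5064 -0.1614]
[ 0.5135 -0.1771]
mid [ 0.48184989 -0.18076062] w 0.06081585720674291 axis -157.6776749160938
edge 0.015436961786430125 -70.74054355695606
edge 0.01722039578061376 -65.68149627971306
4594 0.12954472929995764
((479.6435546875, -179.39515686035156), 30.038471221923828) [ 0.48101571 -0.17890844]
[[-2.889e-01  9.573e-01  3.200e-03]
 [ 9.573e-01  2.889e-01 -5.000e-04]
 [-1.400e-03  2.900e-03 -1.000e+00]]
[ 0.406  -0.1429  0.004 ]
[ 0.5315 -0.1115  0.004 ]
[ 0.5591 -0.2191  0.004 ]
[ 0.4325 -0.2503  0.004 ]
```

```bash
python3 -m crank '[[[-0.004,-0.0048,0],[0,0,-5.2],0.0854],[[0,0,0.025],[0,0,0],0.0854],[[0,0,0.025],[0,0,0],0.0854],[[0,0,0],[0,0,0],0.0854],[[0,0,0],[0,0,0],0.0854]]'
python3 - <<'E'
from h import *
o=bot.get_obs();print(o['eef_pos'],o['tool_rot'],o['contact_force'],o['torque'])
p,d=bot.read_camera('wrist');cv2.imwrite('pics/w3.png',p[:,:,::-1])
E
```

```text
t: 4.12
eef_pos: [0.4823, -0.181, 0.1531]
tool_rot: [0.001, 0.559, 0.829, 0.001]
contact_force: [-0.3, 0.5, 0.2]
gripper_width: 0.997
[ 0.48227352 -0.18097585  0.15305979] [1.26035183e-03 5.59498108e-01 8.28830462e-01 5.85928225e-04] [-0.34844651  0.50205366  0.22045767] [ 0.00881733 -0.01013888 -0.02595941]
```

View pics/w3.png

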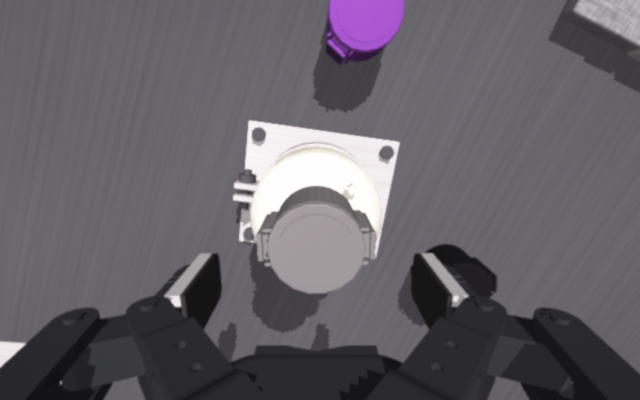

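The cap is at (317,245), midway between the pads at columns 220 and 413. Its tabs at columns 259 and 375 are level and centred, so I descend.

```bash
python3 -m crank '[[[0,0,0.015],[0,0,0],0.0854],[[0,0,0.014],[0,0,0],0.0854],[[0,0,0.014],[0,0,0],0.0854],[[0,0,0],[0,0,0],0.0854]]' 20
python3 -m crank '[[[0,0,0],[0,0,0],0.066],[[0,0,0],[0,0,0],0.066],[[0,0,0],[0,0,0],0.066],[[0,0,0],[0,0,0],0.066]]' 20
python3 - <<'E'
from h import *
o=bot.get_obs();print(o['eef_pos'],o['tool_rot'],o['contact_force'],o['torque'],o['gripper_width']*85.4)
p,d=bot.read_camera('wrist');cv2.imwrite('pics/w4.png',p[:,:,::-1])
p,d=bot.read_camera('scene');cv2.imwrite('pics/s4.png',cv2.resize(p[130:210,260:350,::-1],None,fx=7,fy=7,interpolation=2))
E
```

```text
t: 4.68
eef_pos: [0.48, -0.1803, 0.1067]
tool_rot: [-0.001, 0.56, 0.829, -0.001]
contact_force: [0.7, -0.2, 0.9]
gripper_width: 0.999
t: 5.18
eef_pos: [0.4812, -0.1805, 0.1085]
tool_rot: [0.0, 0.56, 0.829, 0.0]
contact_force: [-0.6, 0.6, -0.3]
gripper_width: 0.773
[ 0.48124566 -0.18049242  0.10850852] [1.84759535e-04 5.59537862e-01 8.28804758e-01 1.43326247e-04] [-0.61486923  0.56238068 -0.28385506] [ 0.01480605  0.00510032 -0.0170124 ] 65.99157253827923
```

View pics/w4.png

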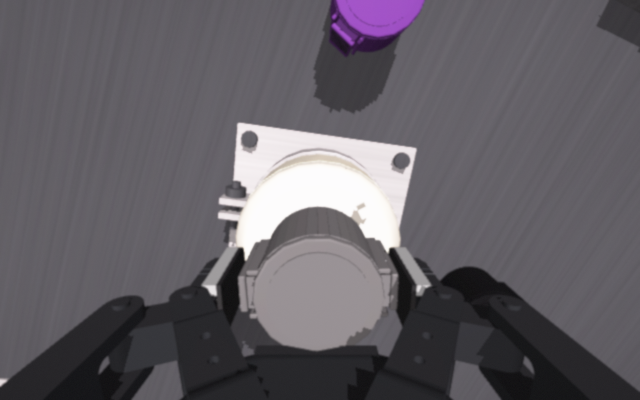

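View pics/s4.png

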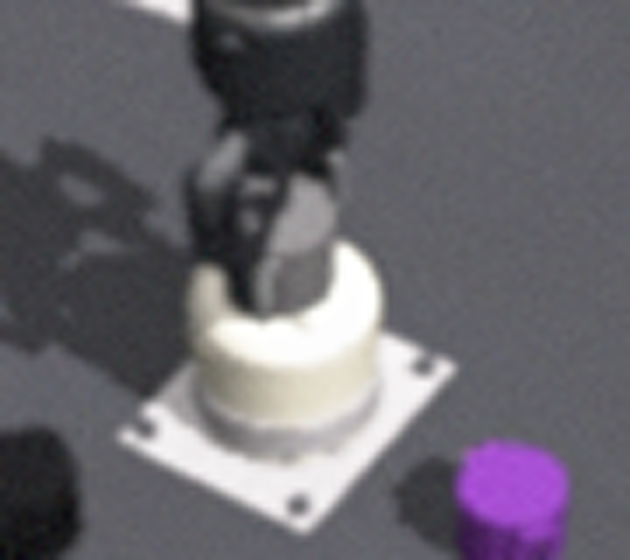

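```bash
python3 -m crank '[[[0,0,-0.003],[0,0,0],0.06],[[0,0,0],[0,0,0],0.057],[[0,0,0],[0,0,0],0.057],[[0,0,0],[0,0,0],0.057]]' 20
python3 - <<'E'
from h import *
o=bot.get_obs();print(o['eef_pos'],o['contact_force'],o['torque'],o['gripper_width']*85.4)
E
```

```text
t: 5.78
eef_pos: [0.4812, -0.1803, 0.1114]
tool_rot: [-0.0, 0.559, 0.829, 0.0]
contact_force: [0.6, 2.2, 2.3]
gripper_width: 0.672
[ 0.48119678 -0.18034223  0.11144348] [0.58739194 2.18056761 2.32309049] [0.31999244 0.01253953 0.06683953] 57.3638173607821
```

```bash
python3 -m crank '[[[0,0,0],[0,0,0],0.054],[[0,0,0],[0,0,0],0.05],[[0,0,0],[0,0,0],0.05],[[0,0,0],[0,0,0],0.05]]' 25
python3 - <<'E'
from h import *
o=bot.get_obs();print(o['eef_pos'],o['contact_force'],o['torque'],o['gripper_width']*85.4)
E
```

```text
t: 6.28
eef_pos: [0.4814, -0.1803, 0.1118]
tool_rot: [0.0, 0.56, 0.829, 0.0]
contact_force: [-0.1, 2.5, 7.2]
gripper_width: 0.608
[ 0.48141575 -0.18033414  0.11179371] [-0.13104037  2.5151455   7.20175527] [0.56384257 0.1849269  0.07059974] 51.884056803449795
```

```bash
cat > st.py <<'E'
from h import *
from scipy.spatial.transform import Rotation as Ro
o=bot.get_obs();w,x,y,z=o['tool_rot'];R=Ro.from_quat([x,y,z,w]).as_matrix()
print('t',round(o['t'],2),'pos',o['eef_pos'].round(4),'ybear',np.degrees(np.arctan2(R[1,1],R[0,1])).round(2),'F',o['contact_force'].round(1),'M',o['torque'].round(3),'w',round(o['gripper_width']*85.4,1),'q7',o['q'][6].round(2),'Ftool',(R.T@o['contact_force']).round(1))
E
python3 -m crank '[[[0.0005,0,-0.001],[0,0,0],0.05],[[0,0,0],[0,0,0],0.05]]'; python3 st.py
python3 -m crank '[[[0,0,0],[0,0,-4],0.05],[[0,0,0],[0,0,-4],0.05],[[0,0,0],[0,0,0],0.05]]'; python3 st.py
```

```text
t: 6.52
eef_pos: [0.4814, -0.1802, 0.1127]
tool_rot: [0.001, 0.56, 0.829, 0.0]
contact_force: [0.0, 1.8, 4.9]
gripper_width: 0.605
t 6.53 pos [ 0.4814 -0.1802  0.1127] ybear 21.94 F [0.  1.8 4.9] M [0.233 0.004 0.017] w 51.7 q7 0.91 Ftool [ 1.6  0.7 -4.9]
t: 6.9
eef_pos: [0.4813, -0.1805, 0.1127]
tool_rot: [0.001, 0.5, 0.866, 0.0]
contact_force: [1.0, 0.8, 5.9]
gripper_width: 0.607
t 6.9 pos [ 0.4813 -0.1805  0.1127] ybear 29.97 F [1.  0.8 5.9] M [ 0.099 -0.004  0.059] w 51.9 q7 1.02 Ftool [ 0.2  1.3 -5.9]
```

```bash
python3 -m crank '[[[0,0,0],[0,0,-4],0.05],[[0,0,0],[0,0,-4],0.05],[[0,0,0],[0,0,-4],0.05],[[0,0,0],[0,0,0],0.05]]'; python3 st.py
python3 -m crank '[[[0,0,0],[0,0,-4],0.05],[[0,0,0],[0,0,-4],0.05],[[0,0,0],[0,0,0],0.05]]'; python3 st.py
```

```text
t: 7.4
eef_pos: [0.4813, -0.1807, 0.1127]
tool_rot: [0.001, 0.407, 0.913, 0.0]
contact_force: [0.2, 0.5, 5.4]
gripper_width: 0.606
t 7.4 pos [ 0.4813 -0.1807  0.1127] ybear 41.96 F [0.2 0.5 5.4] M [0.042 0.052 0.022] w 51.7 q7 1.2 Ftool [ 0.3  0.5 -5.4]
t: 7.78
eef_pos: [0.4813, -0.1807, 0.1127]
tool_rot: [0.001, 0.342, 0.94, -0.0]
contact_force: [0.6, 0.4, 4.9]
gripper_width: 0.604
t 7.78 pos [ 0.4813 -0.1807  0.1127] ybear 49.96 F [0.6 0.4 4.9] M [-0.053  0.069  0.019] w 51.6 q7 1.31 Ftool [-0.2  0.7 -4.9]
```

Run:
```python
from h import *
p,d=bot.read_camera('wrist');cv2.imwrite('pics/w5.png',p[:,:,::-1])
```

```text
(no output)
```

View pics/w5.png

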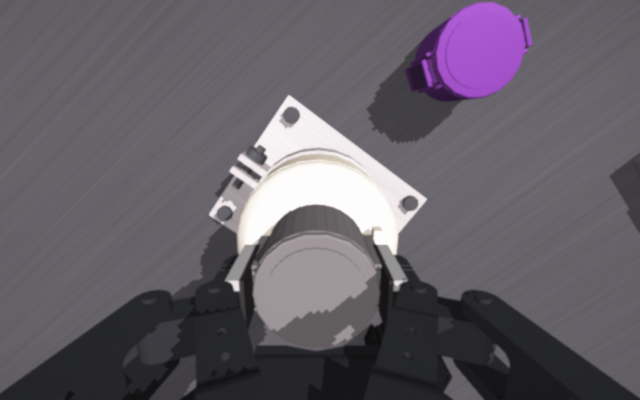

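The cap is held between the pads, with its top at (317,290). The right-hand locking post shows at (378,238), just in front of the fingertip. The tub has turned relative to the tool, so I go on turning.

```bash
python3 -m crank '[[[0,0,0],[0,0,-3],0.05],[[0,0,0],[0,0,-3],0.05]]' >/dev/null; python3 st.py
python3 -m crank '[[[0,0,0],[0,0,-3],0.05],[[0,0,0],[0,0,-3],0.05]]'>/dev/null; python3 st.py
python3 -m crank '[[[0,0,0],[0,0,-1.5],0.05],[[0,0,0],[0,0,-1.5],0.05]]'>/dev/null; python3 st.py
```

```text
t 8.07 pos [ 0.4813 -0.1807  0.1127] ybear 56.01 F [-0.1 -0.6  6.4] M [-0.089  0.026 -0.032] w 51.9 q7 1.4 Ftool [-0.2 -0.6 -6.4]
t 8.32 pos [ 0.4813 -0.1807  0.1127] ybear 62.01 F [-0.7 -0.2  6.3] M [-0.018  0.063  0.022] w 51.3 q7 1.49 Ftool [ 0.5 -0.6 -6.3]
t 8.57 pos [ 0.4813 -0.1807  0.1127] ybear 64.96 F [-0.1 -0.2  5.1] M [-0.033  0.07  -0.071] w 51.6 q7 1.53 Ftool [ 0.  -0.2 -5.1]
```

```bash
for i in 1; do python3 -m crank '[[[0,0,0],[0,0,-1.5],0.05],[[0,0,0],[0,0,-1.5],0.05]]'>/dev/null; python3 st.py; done
python3 -m crank '[[[0,0,0],[0,0,-1.5],0.05],[[0,0,0],[0,0,-1.5],0.05]]'>/dev/null; python3 st.py
python3 -m crank '[[[0,0,0],[0,0,-1.5],0.05],[[0,0,0],[0,0,-1.5],0.05]]'>/dev/null; python3 st.py
```

```text
t 8.82 pos [ 0.4813 -0.1807  0.1127] ybear 67.95 F [ 0.7 -0.5  5.6] M [-0.012  0.055 -0.05 ] w 52.0 q7 1.58 Ftool [-0.8 -0.2 -5.6]
t 9.07 pos [ 0.4813 -0.1807  0.1127] ybear 70.96 F [-0.2 -1.   5.7] M [-0.055  0.09   0.007] w 51.8 q7 1.62 Ftool [-0.1 -1.  -5.7]
t 9.32 pos [ 0.4813 -0.1807  0.1127] ybear 73.95 F [-1.2 -0.4  5.8] M [-0.095  0.074  0.01 ] w 51.7 q7 1.67 Ftool [ 1.  -0.7 -5.8]
```

```bash
sed -i "s/print('t'/print('j7',o['joint_torque'][6].round(3),'t'/" st.py
python3 -m crank '[[[0,0,0],[0,0,-1.5],0.05],[[0,0,0],[0,0,-1.5],0.05]]'>/dev/null; python3 st.py
python3 -m crank '[[[0,0,0],[0,0,-1.5],0.05],[[0,0,0],[0,0,-1.5],0.05]]'>/dev/null; python3 st.py
python3 - <<'E'
from h import *
p,d=bot.read_camera('wrist');cv2.imwrite('pics/w6.png',p[:,:,::-1])
E
```

```text
j7 -0.199 t 9.57 pos [ 0.4813 -0.1808  0.1127] ybear 76.95 F [0.9 0.3 5.9] M [-0.097  0.057 -0.021] w 51.7 q7 1.71 Ftool [-0.8  0.5 -5.9]
j7 -0.199 t 9.82 pos [ 0.4813 -0.1808  0.1127] ybear 79.95 F [-0.2  0.   4.4] M [-0.075  0.059 -0.05 ] w 51.8 q7 1.76 Ftool [ 0.2 -0.  -4.4]
```

View pics/w6.png

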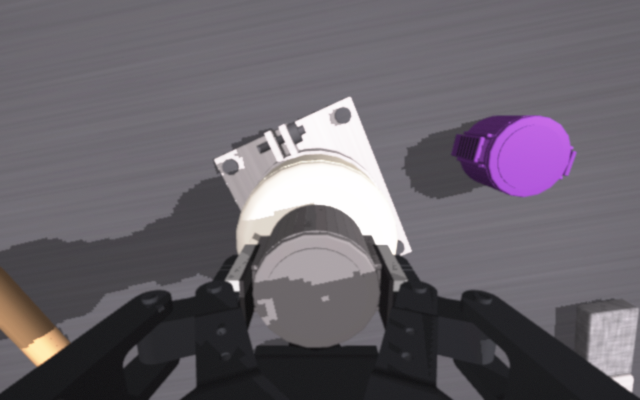

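```bash
python3 -m crank '[[[0,0,0],[0,0,-1.5],0.05],[[0,0,0],[0,0,-1.5],0.05]]'>/dev/null; python3 st.py
python3 -m crank '[[[0,0,0],[0,0,-1.5],0.05],[[0,0,0],[0,0,-1.5],0.05]]'>/dev/null; python3 st.py
python3 -m crank '[[[0,0,0],[0,0,-1.5],0.05],[[0,0,0],[0,0,-1.5],0.05]]'>/dev/null; python3 st.py
```

```text
j7 -0.2 t 10.12 pos [ 0.4813 -0.1808  0.1127] ybear 82.96 F [-0.9 -0.   5.9] M [-0.074  0.113 -0.033] w 51.7 q7 1.8 Ftool [ 0.9 -0.1 -5.9]
j7 -0.157 t 10.38 pos [ 0.4813 -0.1808  0.1127] ybear 85.95 F [ 0.4 -0.6  5.6] M [-0.069  0.023 -0.062] w 52.2 q7 1.85 Ftool [-0.4 -0.6 -5.6]
j7 0.506 t 10.62 pos [ 0.4813 -0.1809  0.1127] ybear 88.84 F [-0.5 -0.9  5.1] M [-0.119  0.033 -0.773] w 51.7 q7 1.89 Ftool [ 0.5 -0.9 -5.1]
```

Twist jumped to −0.77 N m near a bearing of 88.8°, which is the stop. I back off into the middle of the free window.

```bash
python3 -m crank '[[[0,0,0],[0,0,2.5],0.05],[[0,0,0],[0,0,2],0.05],[[0,0,0],[0,0,0],0.05]]'>/dev/null; python3 st.py
python3 -m crank '[[[0,0,-0.001],[0,0,0],0.05],[[0,0,-0.001],[0,0,0],0.05],[[0,0,0],[0,0,0],0.05]]'>/dev/null; python3 st.py
```

```text
j7 -0.101 t 11.0 pos [ 0.4814 -0.1808  0.1127] ybear 84.34 F [-0.2  0.4  6.5] M [-0.147  0.027  0.027] w 51.7 q7 1.82 Ftool [ 0.2  0.4 -6.5]
j7 0.021 t 11.38 pos [ 0.4809 -0.1804  0.1143] ybear 84.42 F [ 1.5 -1.1  2.9] M [-0.389 -0.113 -0.01 ] w 51.9 q7 1.82 Ftool [-1.6 -0.9 -2.9]
```

```bash
python3 -m crank '[[[0,0,-0.001],[0,0,0],0.05],[[0,0,-0.001],[0,0,0],0.05],[[0,0,-0.001],[0,0,0],0.05]]'>/dev/null; python3 st.py
python3 -m crank '[[[0,0,-0.001],[0,0,0],0.05],[[0,0,-0.001],[0,0,0],0.05],[[0,0,-0.001],[0,0,0],0.05]]'>/dev/null; python3 st.py
```

```text
j7 0.069 t 11.75 pos [ 0.4806 -0.1803  0.1171] ybear 84.43 F [ 0.5 -2.8 -2.1] M [-0.711 -0.283 -0.05 ] w 51.8 q7 1.82 Ftool [-0.7 -2.7  2.1]
j7 0.058 t 12.12 pos [ 0.4808 -0.1801  0.1203] ybear 84.45 F [ 1.7 -2.1 -2.4] M [-0.675 -0.254 -0.053] w 51.9 q7 1.82 Ftool [-1.9 -2.   2.4]
```

```bash
python3 -m crank '[[[0,0,-0.003],[0,0,0],0.05],[[0,0,-0.004],[0,0,0],0.05],[[0,0,-0.005],[0,0,0],0.05]]'>/dev/null; python3 st.py
python3 -m crank '[[[0,0,-0.01],[0,0,0],0.05],[[0,0,-0.015],[0,0,0],0.05],[[0,0,-0.02],[0,0,0],0.05],[[0,0,-0.02],[0,0,0],0.05],[[0,0,0],[0,0,0],0.05]]'>/dev/null; python3 st.py
python3 - <<'E'
from h import *
import pickle
c=bot.calibration('wrist');p,d=bot.read_camera('wrist');cv2.imwrite('pics/w7.png',p[:,:,::-1]);np.save('pics/w7.npy',d);pickle.dump(c,open('pics/w7.pkl','wb'))
p,d=bot.read_camera('scene');cv2.imwrite('pics/s7.png',cv2.resize(p[110:210,250:450,::-1],None,fx=4,fy=4,interpolation=2))
E
```

```text
j7 0.03 t 12.5 pos [ 0.4809 -0.1799  0.1326] ybear 84.46 F [ 1.4 -1.8 -2.2] M [-0.392 -0.32   0.051] w 51.6 q7 1.81 Ftool [-1.5 -1.7  2.2]
j7 -0.046 t 13.12 pos [ 0.4819 -0.18    0.1993] ybear 84.47 F [-0.1  0.3 -0.4] M [-0.03   0.064  0.015] w 51.4 q7 1.79 Ftool [0.1 0.3 0.4]
```

View pics/w7.png

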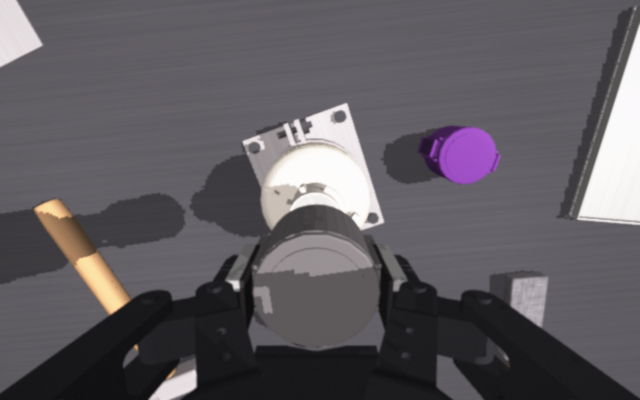

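View pics/s7.png

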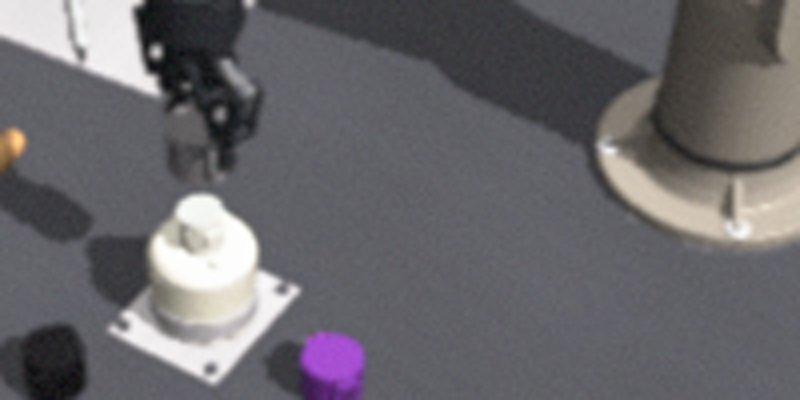

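Wrist view: the neck is open at (315,200) and the cap is held between the pads at (317,285). Scene crop: the tub is bare and the cap hangs from the gripper. Next I carry it to the tray centre at about (0.462, 0.174).

```bash
python3 -m crank '[[[0.003,0.02,0],[0,0,0],0.05],[[0.006,0.04,0],[0,0,0],0.05],[[0.007,0.045,0],[0,0,0],0.05],[[0.007,0.046,0],[0,0,0],0.05],[[0.007,0.046,0],[0,0,0],0.05],[[0.007,0.046,0],[0,0,0],0.05],[[0.007,0.045,0],[0,0,0],0.05],[[0.006,0.04,0],[0,0,0],0.05],[[0.003,0.022,0],[0,0,0],0.05],[[0,0,0],[0,0,0],0.05]]'>/dev/null; python3 st.py
python3 - <<'E'
from h import *
import pickle
Q=pts('wrist',np.load('pics/w7.npy'),pickle.load(open('pics/w7.pkl','rb')));print('captop z at TCP .1993:',np.median(Q[280:320,300:330,2]))
p,d=bot.read_camera('wrist');cv2.imwrite('pics/w8.png',p[:,:,::-1])
p,d=bot.read_camera('top');cv2.imwrite('pics/t8.png',p[:,:,::-1])
g=p.astype(int);m=((g.min(2)>170)&(np.arange(640)[None]<300)&(np.arange(640)[None]>215)&(np.arange(400)[:,None]>185)&(np.arange(400)[:,None]<265)).astype(np.uint8)
print(bot.read_camera)
r=cv2.minAreaRect(cv2.findNonZero(m));print(r,ray('top',*r[0],.007))
E
```

```text
j7 -0.243 t 14.47 pos [0.461  0.1751 0.1964] ybear 84.66 F [ 0.1  0.5 -0.8] M [-0.072  0.015  0.006] w 51.7 q7 0.99 Ftool [-0.1  0.5  0.8]
captop z at TCP .1993: 0.2165753678725707
<function make.<locals>.drawn_camera at 0x7fc5214b8d60>
((259.7838134765625, 224.29730224609375), (42.08613967895508, 59.183631896972656), 9.462322235107422) [0.46125006 0.17383146 0.007     ]
```

View pics/w8.png

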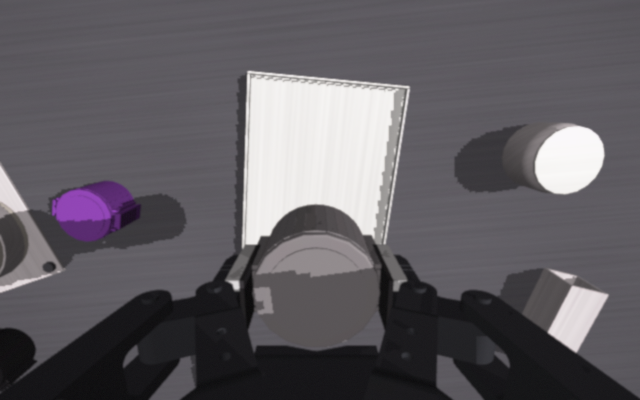

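View pics/t8.png

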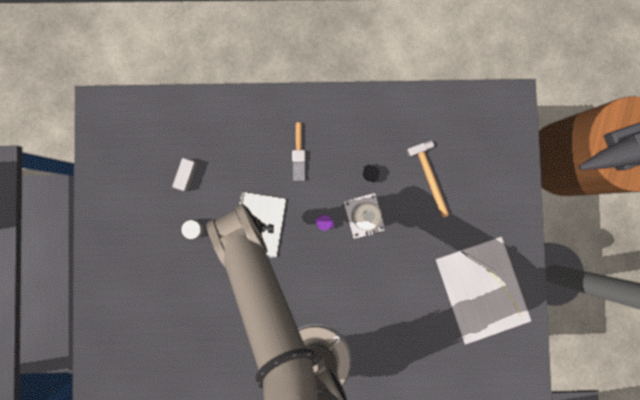

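The cap hangs over the middle of the tray. Wrist view: tray lip corners at (250,72) and (408,88), cap at (317,285). I lower it.

```bash
python3 -m crank '[[[0,0,0.03],[0,0,0],0.05],[[0,0,0.04],[0,0,0],0.05],[[0,0,0.04],[0,0,0],0.05],[[0,0,0.03],[0,0,0],0.05],[[0,0,0.015],[0,0,0],0.05],[[0,0,0.004],[0,0,0],0.05],[[0,0,0],[0,0,0],0.05],[[0,0,0],[0,0,0],0.05]]'>/dev/null; python3 st.py
python3 -m crank '[[[0,0,0.002],[0,0,0],0.05],[[0,0,0.002],[0,0,0],0.05],[[0,0,0],[0,0,0],0.05]]'>/dev/null; python3 st.py
```

```text
j7 0.002 t 15.57 pos [0.4627 0.1737 0.0393] ybear 84.44 F [ 0.9 -0.4 -0.2] M [-0.051 -0.007  0.077] w 51.9 q7 0.99 Ftool [-0.9 -0.3  0.2]
j7 0.0 t 15.95 pos [0.4619 0.1734 0.0342] ybear 84.45 F [ 0.4 -0.7 -1.4] M [ 0.039  0.004 -0.062] w 51.6 q7 0.99 Ftool [-0.5 -0.6  1.4]
```

```bash
python3 -m crank '[[[0,0,0.002],[0,0,0],0.05],[[0,0,0.002],[0,0,0],0.05],[[0,0,0],[0,0,0],0.05]]'>/dev/null; python3 st.py
python3 -m crank '[[[0,0,0.001],[0,0,0],0.05],[[0,0,0.001],[0,0,0],0.05],[[0,0,0],[0,0,0],0.05]]'>/dev/null; python3 st.py
```

```text
j7 0.0 t 16.32 pos [0.4618 0.1734 0.0301] ybear 84.45 F [-0.8  0.8 -1. ] M [ 0.008  0.009 -0.007] w 51.7 q7 0.99 Ftool [0.9 0.7 1. ]
j7 0.001 t 16.7 pos [0.462  0.1734 0.0282] ybear 84.45 F [-0.2 -0.  -0.2] M [ 0.014 -0.01   0.019] w 51.3 q7 0.99 Ftool [ 0.2 -0.   0.2]
```

```bash
python3 -m crank '[[[0,0,0.001],[0,0,0],0.05],[[0,0,0],[0,0,0],0.05]]'>/dev/null; python3 st.py
python3 -m crank '[[[0,0,0.001],[0,0,0],0.05],[[0,0,0],[0,0,0],0.05]]'>/dev/null; python3 st.py
```

```text
j7 -0.001 t 16.95 pos [0.4621 0.1735 0.0277] ybear 84.44 F [-0.3 -0.5  6. ] M [-0.143  0.319  0.012] w 51.4 q7 0.99 Ftool [ 0.3 -0.5 -6. ]
j7 -0.008 t 17.2 pos [0.4622 0.1735 0.0276] ybear 84.44 F [-4.6 -1.2 17.6] M [-0.466  0.923  0.011] w 51.6 q7 0.99 Ftool [  4.5  -1.7 -17.6]
```

The cap is on the floor. I relieve the push and open slowly.

```bash
python3 -m crank '[[[0,0,-0.001],[0,0,0],0.05],[[0,0,0],[0,0,0],0.05]]'>/dev/null; python3 st.py
python3 -m crank '[[[0,0,0],[0,0,0],0.056],[[0,0,0],[0,0,0],0.06],[[0,0,0],[0,0,0],0.064],[[0,0,0],[0,0,0],0.07],[[0,0,0],[0,0,0],0.078],[[0,0,0],[0,0,0],0.0854],[[0,0,0],[0,0,0],0.0854],[[0,0,0],[0,0,0],0.0854]]'>/dev/null; python3 st.py
python3 - <<'E'
from h import *
p,d=bot.read_camera('wrist');cv2.imwrite('pics/w9.png',p[:,:,::-1])
E
```

```text
j7 -0.003 t 17.45 pos [0.4622 0.1735 0.0277] ybear 84.45 F [-1.7 -1.4  7.8] M [-0.195  0.419 -0.035] w 51.4 q7 0.99 Ftool [ 1.6 -1.5 -7.8]
j7 -0.0 t 18.45 pos [0.462  0.1735 0.0273] ybear 84.45 F [-0.  -0.2 -0.2] M [ 0.062 -0.066  0.01 ] w 85.4 q7 0.99 Ftool [-0.  -0.2  0.2]
```

View pics/w9.png

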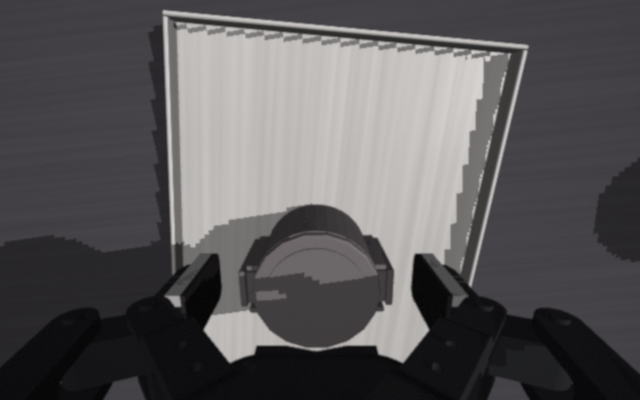

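Both pads are clear of the cap, which stands at (317,290) with its tabs sprung out. I retreat straight up and check.

```bash
python3 -m crank '[[[0,0,-0.01],[0,0,0],0.0854],[[0,0,-0.025],[0,0,0],0.0854],[[0,0,-0.05],[0,0,0],0.0854],[[0,0,-0.05],[0,0,0],0.0854],[[0,0,-0.05],[0,0,0],0.0854],[[0,0,-0.03],[0,0,0],0.0854],[[0,0,0],[0,0,0],0.0854],[[0,0,0],[0,0,0],0.0854]]'>/dev/null; python3 st.py
python3 - <<'E'
from h import *
c=bot.calibration('wrist');p,d=bot.read_camera('wrist');cv2.imwrite('pics/w10.png',p[:,:,::-1])
Q=pts('wrist',d,c);m=(abs(Q[:,:,2]-.044)<.006)&(np.hypot(Q[:,:,0]-.462,Q[:,:,1]-.174)<.05)
A=Q[m];print(m.sum(),A.mean(0));k=np.linalg.lstsq(np.c_[A[:,:2],np.ones(len(A))],A[:,2],rcond=None)[0];print('tilt',k[:2])
p,d=bot.read_camera('top');cv2.imwrite('pics/t10.png',p[:,:,::-1])
E
```

```text
j7 0.0 t 19.5 pos [0.4615 0.1732 0.242 ] ybear 84.45 F [-0.6 -0.8 -0.3] M [ 0.029  0.035 -0.059] w 85.3 q7 0.99 Ftool [ 0.5 -0.9  0.3]
2005 [0.46067068 0.17308247 0.04418135]
tilt [0.01039634 0.0004031 ]
```

View pics/w10.png

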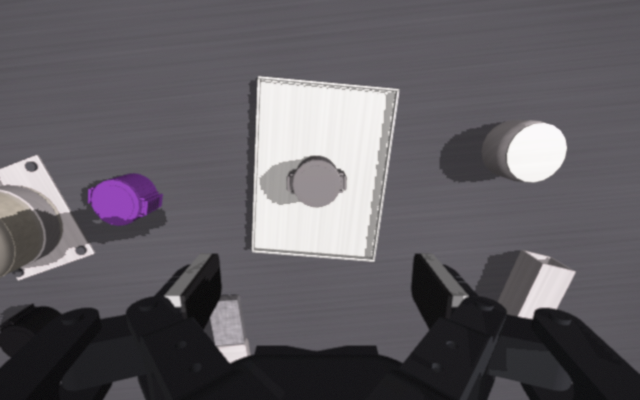

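View pics/t10.png

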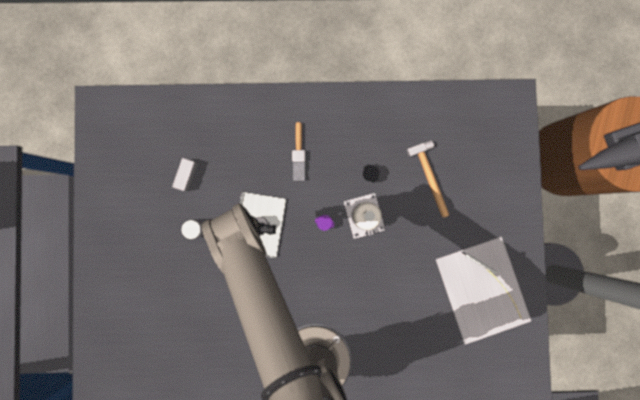

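The cap stands upright in the middle of the tray at wrist px (317,182), with its top at 44 mm and a tilt of 0.01 rad. In the top view the bystanders are where they started. I hand in.

```bash
python3 -c "
from station import bot
print(bot.hand_in())"
```

```text
the job is handed in; nothing more can be done
None
```

The grey cap is off the tub and standing upright in the middle of the drip tray, let go, and the job was handed in at about 19.5 s of the 67 s allowed.

- **Squeeze and turn:** I squeezed both tabs home with 25 N (opening about 52 mm) and turned the cap anticlockwise about 66° until it came up against its stop. I then backed off 4.5° and lifted the cap off with about 2–3 N.
- **Last checks:** The cap is about 1 mm from the tray centre, with its top at 44 mm and a tilt of about 0.01 rad. The gripper is open, 0.24 m up, and touching nothing. In the top view the hammer, brush, offcut, tin and look-alikes show no visible movement.
- **What disagreed:**
  - The 0.1 N m drag while turning was lost in the noise.
  - My last turning step (3°) met the stop at about 0.77 N m, above the 0.5 N m said to strain the neck. I backed off at once. I did not measure the force between cap and tub there, but from the twist I estimate about 28 N, against the 80 N limit.
  - Setting the cap down pressed it to the tray floor with about 18 N for a moment, before I eased off and let go.

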